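# Put the pigment away and mix the ink flask

## Task

The pigment is already in the flask, so put the rest away: set the flat pigment tin down in the open top drawer of the small wooden cabinet and slide that drawer fully shut. Then take the round flask by its neck, seat it upright in the sprung rubber ring on top of the bottle mixer and press it most of the way down against the spring, firmly but without ramming it, so that the mixer runs. Finish there, still gripping the neck and holding the ring pressed down, and leave everything else on the bench where it is.

Things in the scene. Friction and masses are not known exactly. Their poses are not given: they have to be found in the camera images.
- cabinet: Small two-drawer wooden cabinet, fixed, 220 deep (x) x 200 wide (y) x 150 high. Origin: centre of its underside. Its drawers open to its own -x (towards the robot); its yaw varies. It and the mixer stand one to the left and one to the right, either way round. Its carcass top begins 95 mm in front of the origin (x = -95 mm); what is in front of that is open from above while the drawer is out. The small can stands on it.
- cabinet_drawer0 (a joint): How far the top drawer is out, m: 0 is fully shut, starts 0.105 to 0.130. It slides with about 1 N friction and stays where it is left. The lower drawer is shut.
- drawer_floor (a point): Centre of the top drawer's inner floor, on its upper face (85 mm above the bench); moves with the drawer; its x runs to the back of the cabinet, y to the left. Inside the drawer is 175 mm (x) by 158 mm (y), its side walls rise 43 mm above the floor and the front panel 51 mm. With the drawer out by J, the part open from above is x = -0.087 to J - 0.094 in this frame.
- cabinet_drawer0_handle (a point): Middle of the top drawer's steel bar handle: a horizontal bar along the drawer's y, 11 mm thick and 100 mm long, standing 35 mm in front of the drawer face, 112 mm above the bench. Pushing it along the cabinet's +x shuts the drawer. Shut, it is 145 mm in front of the cabinet's origin.
- tin: The pigment tin: flat rectangular metal tin with a paper patch on its lid, 64 (x) x 44 (y) x 30 mm high, 85 to 170 g, loose on the bench in front of the mixer. Origin: centre of its underside.
- flask: The round flask: amber glass globe of 64 mm diameter on a flat foot of 29 mm, straight neck of 23 mm diameter from 60 to 114 mm above the underside, a narrower black rubber stopper (21 mm) up to 124 mm. About 120 to 240 g, stands on the bench between the cabinet and the mixer. Origin: centre of its underside, z along the neck.
- mixer: Bottle mixer, fixed: grey housing 153 (x) x 130 (y) mm, 85 mm high, with a sloped control panel towards its -x side (the robot). Origin: centre of its underside. On top, 20 mm in front of the origin, stands the sprung ring.
- ring_holder (a joint): How far the sprung ring is pressed down, m: 0 at rest, 0.010 at its stop. It begins to yield at about 4 N of load, then 1 N more per mm (10 N at 6 mm, 14 N at the stop); the flask's own weight does not move it. The mixer runs when it is more than 6 mm down.
- ring_rim (a point): Centre of the upper rim of the sprung ring, 132 mm above the bench at rest; moves with it. Black rubber ring of 77 mm outer diameter, 12 mm high, open in the middle, its inner face a 45 degree funnel from 60 mm at the rim to 36 mm; below is an aluminium disc. The seated flask's underside is 17 mm below this point, on its axis.
- ink_can: Bystander: round can, 84 mm wide, 50 high, on the left. Origin: centre of its underside.
- wide_can: Bystander: round can, 80 mm wide, 46 high, on the right. Origin: centre of its underside.
- small_can: Bystander: round can, 60 mm wide, 45 high, on top of the cabinet. Origin: centre of its underside.
- palette_knife: Bystander: palette knife lying nearest the robot, 180 mm long (x), 16 high. Origin: under its middle.
- muller: Bystander: glass muller with a knob, 68 mm wide, 82 high, behind the flask. Origin: centre of its underside.
- solvent_bottle: Bystander: white bottle, 60 mm wide, 170 high, at the far left. Origin: centre of its underside.
- brayer: Bystander: ink roller 120 mm wide with a wooden handle, lying on the inking slab on the right. Origin: underside, under the roller's middle.
Things that resemble listed ones, but are neither listed nor needed, are in the scene too. Leave any green or purple look-alike of the flask alone. Of the things that look like the mixer, the smaller one is meant.

How it is judged:
By the outcome, as a careful person would: the job done as asked, in the order asked, and still so for the second after the job is handed in, while the arm keeps its last pose, push and grip.
It also fails if it takes over 70 s, if anything falls off the work surface, if the arm or the gripper's body presses on something with over 40 N, if the wrist force passes 120 N, or if a joint passes its speed limit or range.

## Robot

A 6-joint arm with a two-finger parallel gripper is mounted at the origin on the work surface. World frame = base frame: x ahead of the robot, y to its left, z up, the work surface at z = 0. Lengths are in m, angles in rad, forces in N, time in s.
With the tool pointing down it reaches from about 0.4 to 0.825 m from the base axis. Payload 7 kg.
Tool frame: the origin (TCP) lies on the centre line of the jaws, within the pads' length; the fingertips stand 22 mm ahead of it and the grasp point (between the pads) lies 3 mm ahead of it; z points along the fingers, y is the line along which they close (so a half turn about z gives the same grasp; the last joint's range is limited). The gripper opens to 88 mm and grips with 3 to 60 N. Pads are 19 mm wide; open, the fingers measure 130 mm over their backs; the gripper's body (78 mm by 193 mm) begins 47 mm behind the grasp point.
Start: joints at [-0.914, 0.359, 0.012, 0, -1.224, -0.288], TCP at [0.243, -0.63, 0.249] pointing down, gripper open.
Joint ranges: [-3.07, 3.07], [-1.43, 2.12], [-1.02, 1.25], [-3.03, 1.67], [-3.05, -0], [-3.03, 3.03]. Speed limits (rad/s): [2.39, 2.39, 3.01, 3.14, 3.14, 3.14].

## Interface

Orientations are given as [roll, pitch, yaw] about the fixed x, y, z axes, in that order (R = Rz(yaw) Ry(pitch) Rx(roll)).
In Python, from station import monitor, viewer, order gives the robot as it stands. The module is installed in compiled form; this text tells all that it offers.
- The arm moves only by the tool servo_tool, never from a script. Its argument "targets" is a list of rows, each an object with "angular": the turn, a rotation vector about the tool's x, y, z in degrees, a list of three; "xyz": the shift along the tool's x, y, z in cm, a list of three; "claw": the finger opening in cm, from 0 to 8.76. A call has 1 to 20 rows; each row shifts and turns the commanded pose from where the row before left it, along the tool's axes as they then stand; what a row does not reach is not made up. A row lasts 1/10 s, in which the tool goes at most 50 mm and 8.59 degrees, less where a joint would pass 70% of its speed; a pose out of reach is approached as far as the arm can. A call is refused whole if a number of a shift passes 5 or a number of a turn 8.59, either way. A call with a gripper value outside its range is refused whole. The fingers move at their own pace and stop on an object; "force" is the grip in N (left out, the last holds). Time passes only in rows, so rows that do not move let the fingers close. It gives the time, the measured TCP pose, the force, the opening and the grip force at its end, in the units of the state.
- monitor.get_state(): the state, without advancing time (a new reading comes with each control period).
- viewer.grab_frame(name): name is "side" or "top"; returns a dict with "color" (384x512x3 uint8, blue, green, red), "fovy" (degrees; the focal length in pixels is half the picture's height over the tangent of half this angle, whatever the lens; pixels are square), "cx", "cy" (the principal point, pixels), "R" (3x3) and "t" (3): a world point X has camera coordinates R X + t. Camera axes: x right, y down, z forward; pixel columns grow to the right and rows downward; lengths in m; the calibration is good to about 2 mm. A picture is of the moment at which its call begins. There is no depth.
- order.job_done(): hands the job in; it is judged then, once.
The state is a dict: "t": time; "q": joint angles; "qd": joint speeds; "joint_efforts": joint torques, N m; "eef_pos": TCP position; "ee_rot": TCP orientation; "force": force on the tool from outside, world axes, zero at the start; "moment": the same for the moment, N m; "width": finger opening in m; "gripper_force": force on a finger pad.
Only numpy, scipy, OpenCV 4.12 (cv2) and the standard library are available. Lean on these libraries where they do the work, as an engineer would, in place of code of your own. Each camera call takes 0.05 s, during which the arm holds its last target. There are 200 camera calls.

## Working session

There is one attempt and no reset: what is moved stays moved. The work goes in short steps, Python scripts to look and compute and a tool call to move; the robot and the scene stay as the last step left them, time stands still between calls to the robot, and variables do not carry over. Pictures are saved under pics/ and viewed, at most 10 in all, crops included, and the job is handed in when it is done.

Besides the shell and the picture viewer there is one more tool, called after ">>>" by a JSON object that holds its "op" and its "data", one argument or row to a line. servo_tool: Moves the arm, as the interface text tells. Its arguments: {"type":"object","properties":{"targets":{"type":"array"},"force":{"type":"number"}},"required":["targets"]}

```bash
mkdir -p pics; cat > h.py <<'E'
import numpy as np,cv2,pickle
from station import monitor,viewer,order
def grab(n,f):
    d=viewer.grab_frame(n); cv2.imwrite(f'pics/{f}.png',d['color']); pickle.dump(d,open(f'{f}.pkl','wb')); return d
def K(d):
    f=192/np.tan(np.radians(d['fovy'])/2); return f,d['cx'],d['cy']
def proj(d,X):
    f,cx,cy=K(d); c=np.asarray(d['R'])@np.asarray(X,float)+np.asarray(d['t']).ravel(); return np.array([cx+f*c[0]/c[2],cy+f*c[1]/c[2]])
def atz(d,u,v,z):
    f,cx,cy=K(d); R=np.asarray(d['R']); o=-R.T@np.asarray(d['t']).ravel(); r=R.T@np.array([(u-cx)/f,(v-cy)/f,1]); return o+r*(z-o[2])/r[2]
E
python3 - <<'E'
from h import *
for n in('top','side'):
    d=grab(n,n+'0'); print(n,d['fovy'],d['cx'],d['cy'],(-np.asarray(d['R']).T@np.asarray(d['t']).ravel()).round(3),np.asarray(d['R']).round(2).tolist())
a=cv2.imread('pics/top0.png');b=cv2.imread('pics/side0.png')
cv2.imwrite('pics/top0b.png',cv2.resize(a,(800,600),interpolation=cv2.INTER_CUBIC));cv2.imwrite('pics/side0b.png',cv2.resize(b,(800,600),interpolation=cv2.INTER_CUBIC))
print(monitor.get_state())
E
```

```text
top 46.63924380383284 267.9532052091436 195.06635263482295 [ 0.398 -0.099  1.569] [[0.01, -1.0, 0.01], [-1.0, -0.01, -0.06], [0.06, -0.01, -1.0]]
side 49.5887411211285 257.48712565586135 203.22964563630669 [ 0.087 -1.034  1.316] [[0.92, -0.4, 0.01], [-0.29, -0.7, -0.65], [0.27, 0.59, -0.76]]
{'t': 0.1, 'q': array([-9.13913277e-01,  3.59322261e-01,  1.11708227e-02, -3.19977624e-04,
       -1.22411652e+00, -2.88107105e-01]), 'qd': array([-0.00077245, -0.00120396,  0.00191029,  0.00190833,  0.00142683,
        0.00069196]), 'joint_efforts': array([-1.79516355e-03, -5.84162307e+01,  2.93754351e+01,  7.01538205e+00,
        1.01889332e-02, -7.76388583e-05]), 'eef_pos': array([ 0.24316058, -0.62924854,  0.24771863]), 'ee_rot': array([ 3.14009619e+00, -1.29768646e-04, -2.77292555e+00]), 'force': array([0.2630899 , 0.08795042, 0.22189246]), 'moment': array([-0.00620059,  0.00567225, -0.04457323]), 'gripper_force': 0.0, 'width': 0.08778345968260312}
```

View pics/top0b.png

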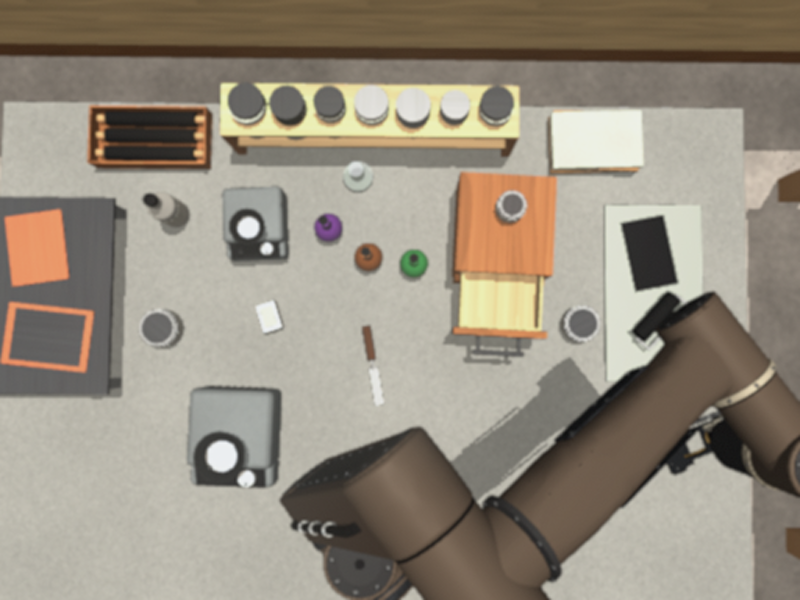

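View pics/side0b.png

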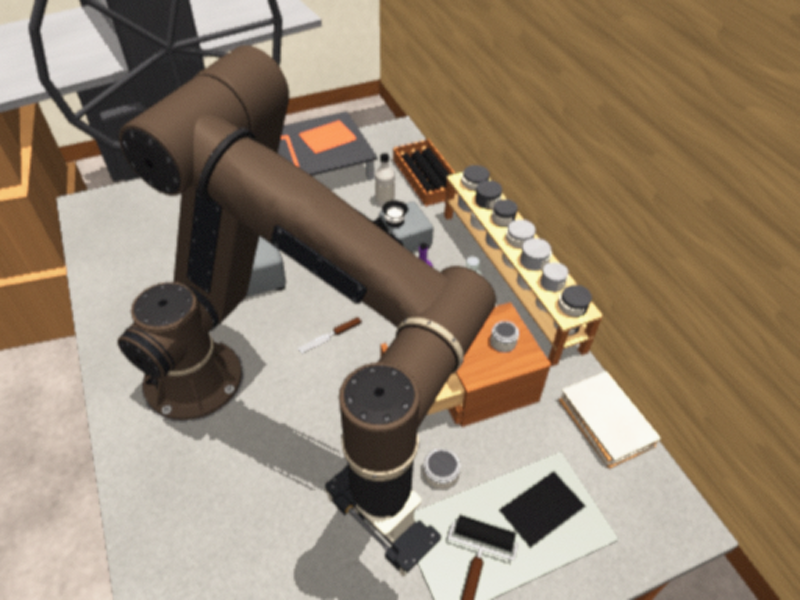

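Top view (800x600): flask candidates are amber (368,256), purple (328,227) and green (413,263), so I choose amber. Mixer candidates are the smaller (255,223) and the larger (234,437), so I choose the smaller. The only tin is at (269,317). The drawer is at (500,300) with its handle at (498,350). The side view shows the arm hiding the cabinet front.

```bash
python3 - <<'E'
import cv2
a=cv2.imread('pics/top0.png')
cv2.imwrite('pics/c1.png',cv2.resize(a[110:220,130:275],None,fx=5.5,fy=5.2,interpolation=cv2.INTER_CUBIC)[:600,:800])
cv2.imwrite('pics/c2.png',cv2.resize(a[105:235,250:400],None,fx=4.5,fy=4.5,interpolation=cv2.INTER_CUBIC))
E
```

```text
(no output)
```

View pics/c1.png

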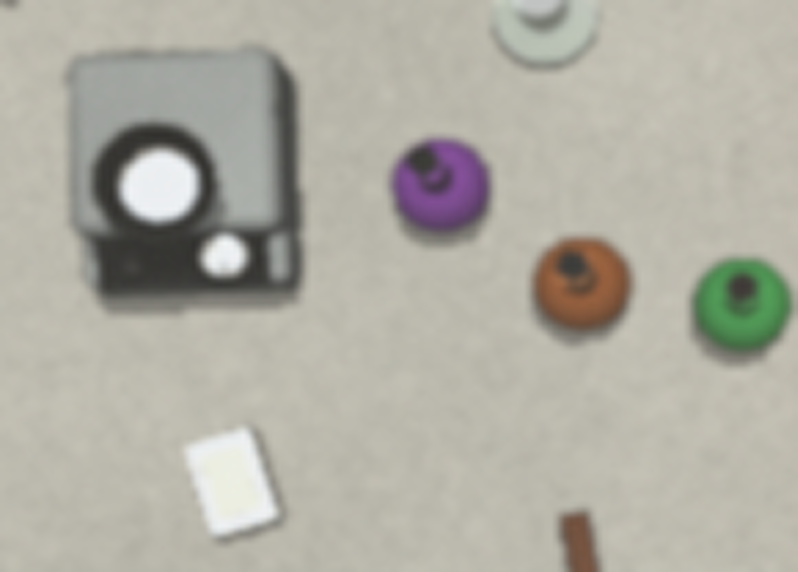

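View pics/c2.png

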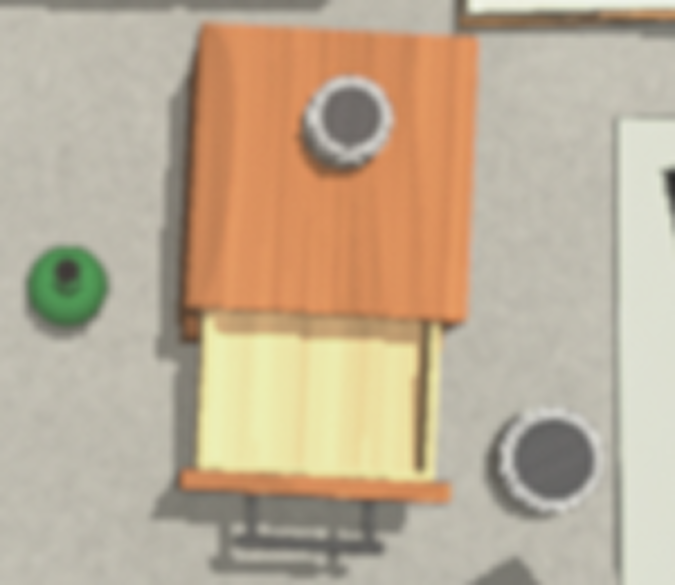

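```bash
python3 - <<'E'
from h import *
d=pickle.load(open('top0.pkl','rb'))
c1=lambda x,y:(130+(x+.5)/5.5-.5,110+(y+.5)/5.2-.5)
c2=lambda x,y:(250+(x+.5)/4.5-.5,105+(y+.5)/4.5-.5)
A=lambda c,p,z:atz(d,*c(*p),z)[:2]
t=[A(c1,p,.03) for p in[(185,450),(247,427),(283,517),(218,540)]]
print('tin',np.mean(t,0),[np.linalg.norm(t[i]-t[i-1]) for i in range(4)],'yaw',[np.degrees(np.arctan2(*(e[::-1]))) for e in(t[1]-t[2],t[0]-t[3])])
print('ring',A(c1,(154.5,180),.132),'disc',A(c1,(159,186),.115),'width',np.linalg.norm(A(c1,(93,180),.132)-A(c1,(216,180),.132)))
print('flask stopper',A(c1,(571,264),.124),'globe',A(c1,(581.5,285),.034))
print('purple',A(c1,(421,158),.124),'muller',A(c1,(545,30),.03))
k=[A(c2,p,.15) for p in[(203,24),(478,37),(467,325),(185,308)]]
print('cab corners',np.round(k,3).tolist(),[np.linalg.norm(k[i]-k[i-1]).round(3) for i in range(4)])
for e in(k[0]-k[3],k[1]-k[2]):print('yaw x',np.degrees(np.arctan2(e[1],e[0])))
for e in(k[0]-k[1],k[3]-k[2]):print('yaw y',np.degrees(np.arctan2(-e[0],e[1])))
f=[A(c2,p,.136) for p in[(182,471),(450,486)]];h=[A(c2,p,.1175) for p in[(233,542),(384,549)]]
print('front',f,'handle',h,np.mean(h,0))
E
```

```text
tin [0.45946    0.22253877] [np.float64(0.06350177453300979), np.float64(0.04163671851922683), np.float64(0.064209477146943), np.float64(0.043298589709098924)] yaw [np.float64(21.738557270885476), np.float64(20.240631979495255)]
ring [0.644661   0.25162036] disc [0.64377928 0.25299729] width 0.07252264433751554
flask stopper [0.59521814 0.00567694] globe [0.59347326 0.00540598]
purple [0.66148044 0.09568496] muller [0.76617626 0.03103281]
cab corners [[0.757, -0.192], [0.75, -0.39], [0.542, -0.381], [0.552, -0.18]] [np.float64(0.205), np.float64(0.198), np.float64(0.208), np.float64(0.201)]
yaw x -3.306458285478325
yaw x -2.347497607007603
yaw y -2.1693599180270047
yaw y -2.9486592797266313
front [array([ 0.4368807 , -0.17941192]), array([ 0.42777521, -0.37126839])] handle [array([ 0.38637051, -0.21760988]), array([ 0.38221884, -0.32688434])] [ 0.38429467 -0.27224711]
```

```bash
cat >> h.py <<'E'
from scipy.spatial.transform import Rotation as Ro
def plan(*pts,step=3.):
    """tool-frame shift in cm (constant orientation) through the world points"""
    s=monitor.get_state(); p=s['eef_pos']; R=Ro.from_euler('xyz',s['ee_rot'])
    print('at',p.round(4),np.degrees(s['ee_rot']).round(2))
    for q in pts:
        d=R.inv().apply(np.array(q)-p)*100; n=int(np.ceil(np.abs(d).max()/step)); print(q,'total',d.round(2),'n',n,'row',(d/n).round(3)); p=np.array(q)
E
python3 - <<'E'
from h import *
plan((.5,-.25,.25),(.4595,.2225,.20),(.4595,.2225,.08),(.4595,.2225,.027),step=4)
d=pickle.load(open('top0.pkl','rb'))
print(atz(d,130+741.5/5.5-.5,110+287.5/5.2-.5,.124))
E
```

```text
at [ 0.2432 -0.6292  0.2477] [ 1.7991e+02 -1.0000e-02 -1.5888e+02]
(0.5, -0.25, 0.25) total [-37.63  26.12  -0.19] n 10 row [-3.763  2.612 -0.019]
(0.4595, 0.2225, 0.2) total [-13.25  45.53   5.07] n 12 row [-1.104  3.794  0.422]
(0.4595, 0.2225, 0.08) total [-0.   -0.02 12.  ] n 3 row [-1.e-03 -6.e-03  4.e+00]
(0.4595, 0.2225, 0.027) total [-0.   -0.01  5.3 ] n 2 row [-0.    -0.004  2.65 ]
[ 0.58162531 -0.09530214  0.124     ]
```

>>> {"op": "servo_tool", "data": {
  "targets": [
    {"angular": [0, 0, 0], "xyz": [-3.76, 2.61, 0], "claw": 8.7},
    {"angular": [0, 0, 0], "xyz": [-3.76, 2.61, 0], "claw": 8.7},
    {"angular": [0, 0, 0], "xyz": [-3.76, 2.61, 0], "claw": 8.7},
    {"angular": [0, 0, 0], "xyz": [-3.76, 2.61, 0], "claw": 8.7},
    {"angular": [0, 0, 0], "xyz": [-3.76, 2.61, 0], "claw": 8.7},
    {"angular": [0, 0, 0], "xyz": [-3.76, 2.61, 0], "claw": 8.7},
    {"angular": [0, 0, 0], "xyz": [-3.76, 2.61, 0], "claw": 8.7},
    {"angular": [0, 0, 0], "xyz": [-3.76, 2.61, 0], "claw": 8.7},
    {"angular": [0, 0, 0], "xyz": [-3.76, 2.61, 0], "claw": 8.7},
    {"angular": [0, 0, 0], "xyz": [-3.76, 2.61, 0], "claw": 8.7}
  ]
}}

```text
t: 1.1
eef_pos: [0.5005, -0.2488, 0.2485]
ee_rot: [3.141, -0.0, -2.773]
force: [0.1, -0.1, -0.0]
width: 0.0871
gripper_force: 0.0
```

>>> {"op": "servo_tool", "data": {
  "targets": [
    {"angular": [0, 0, 0], "xyz": [-1.1, 3.79, 0.4], "claw": 8.7},
    {"angular": [0, 0, 0], "xyz": [-1.1, 3.79, 0.4], "claw": 8.7},
    {"angular": [0, 0, 0], "xyz": [-1.1, 3.79, 0.4], "claw": 8.7},
    {"angular": [0, 0, 0], "xyz": [-1.1, 3.79, 0.4], "claw": 8.7},
    {"angular": [0, 0, 0], "xyz": [-1.1, 3.79, 0.4], "claw": 8.7},
    {"angular": [0, 0, 0], "xyz": [-1.1, 3.79, 0.4], "claw": 8.7},
    {"angular": [0, 0, 0], "xyz": [-1.1, 3.79, 0.4], "claw": 8.7},
    {"angular": [0, 0, 0], "xyz": [-1.1, 3.79, 0.4], "claw": 8.7},
    {"angular": [0, 0, 0], "xyz": [-1.1, 3.79, 0.4], "claw": 8.7},
    {"angular": [0, 0, 0], "xyz": [-1.1, 3.79, 0.4], "claw": 8.7},
    {"angular": [0, 0, 0], "xyz": [-1.1, 3.79, 0.4], "claw": 8.7},
    {"angular": [0, 0, 0], "xyz": [-1.1, 3.79, 0.4], "claw": 8.7},
    {"angular": [0, 0, 0], "xyz": [0, 0, 0], "claw": 8.7},
    {"angular": [0, 0, 0], "xyz": [0, 0, 0], "claw": 8.7}
  ]
}}

```text
t: 2.5
eef_pos: [0.4586, 0.2217, 0.2]
ee_rot: [-3.141, -0.001, -2.771]
force: [-0.6, -1.0, -0.3]
width: 0.0868
gripper_force: 0.0
```

```bash
python3 - <<'E'
from h import *
plan((.4595,.2225,.08),(.4595,.2225,.027))
grab('top','top1');grab('side','side1')
d=pickle.load(open('side1.pkl','rb'))
print([proj(d,p).round() for p in[(.4595,.2225,.03),(.594,.006,.124),(.645,.2515,.132),(.384,-.272,.112)]])
E
```

```text
at [0.4586 0.2217 0.2   ] [-1.7997e+02 -7.0000e-02 -1.5877e+02]
(0.4595, 0.2225, 0.08) total [-0.13  0.04 12.  ] n 4 row [-0.032  0.011  3.   ]
(0.4595, 0.2225, 0.027) total [-0.01  0.    5.3 ] n 2 row [-3.00e-03  1.00e-03  2.65e+00]
[array([217., 166.]), array([266., 175.]), array([254., 133.]), array([244., 247.])]
```

```bash
python3 - <<'E'
import cv2
a=cv2.imread('pics/side1.png')
cv2.imwrite('pics/c3.png',cv2.resize(a[110:275,170:390],None,fx=3.6,fy=3.6,interpolation=cv2.INTER_CUBIC))
E
```

```text
(no output)
```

View pics/c3.png

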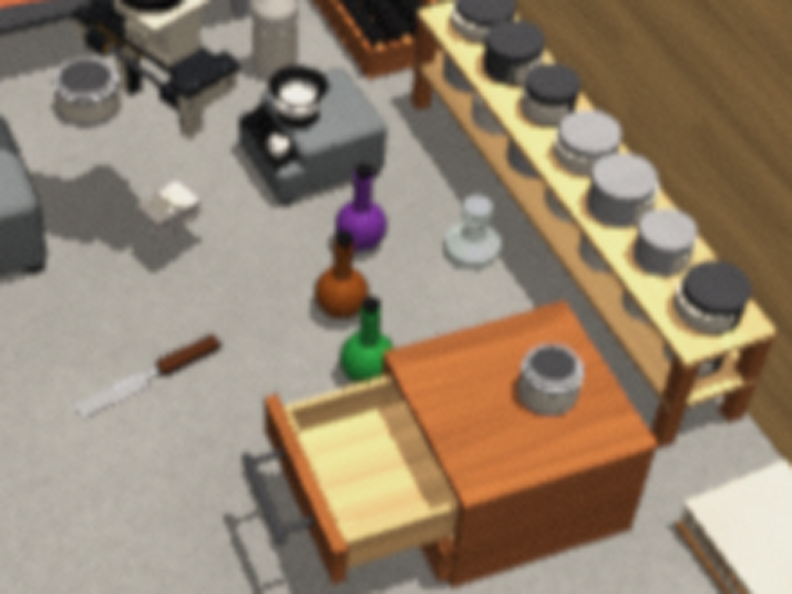

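>>> {"op": "servo_tool", "data": {
  "targets": [
    {"angular": [0, 0, 0], "xyz": [-0.1, 0.05, 3], "claw": 8.7},
    {"angular": [0, 0, 0], "xyz": [0, 0, 3], "claw": 8.7},
    {"angular": [0, 0, 0], "xyz": [0, 0, 3], "claw": 8.7},
    {"angular": [0, 0, 0], "xyz": [0, 0, 3], "claw": 8.7},
    {"angular": [0, 0, 0], "xyz": [0, 0, 2], "claw": 8.7},
    {"angular": [0, 0, 0], "xyz": [0, 0, 1.5], "claw": 8.7},
    {"angular": [0, 0, 0], "xyz": [0, 0, 1], "claw": 8.7},
    {"angular": [0, 0, 0], "xyz": [0, 0, 0.8], "claw": 8.7},
    {"angular": [0, 0, 0], "xyz": [0, 0, 0], "claw": 8.7}
  ]
}}

```text
t: 3.5
eef_pos: [0.4598, 0.2213, 0.027]
ee_rot: [-3.141, -0.001, -2.774]
force: [0.5, 0.3, -0.3]
width: 0.0869
gripper_force: 0.0
```

The side view (c3 crop) confirms the top-view fixes: amber stopper at (345,238) and ring rim at about (298,86), both within about 1 px of prediction. The drawer is open and empty. The tin is between the open fingers, so I grip it.

>>> {"op": "servo_tool", "data": {
  "targets": [
    {"angular": [0, 0, 0], "xyz": [0, 0, 0], "claw": 3},
    {"angular": [0, 0, 0], "xyz": [0, 0, 0], "claw": 3},
    {"angular": [0, 0, 0], "xyz": [0, 0, 0], "claw": 3},
    {"angular": [0, 0, 0], "xyz": [0, 0, 0], "claw": 3},
    {"angular": [0, 0, 0], "xyz": [0, 0, 0], "claw": 3},
    {"angular": [0, 0, 0], "xyz": [0, 0, 0], "claw": 3},
    {"angular": [0, 0, 0], "xyz": [0, 0, 0], "claw": 3},
    {"angular": [0, 0, 0], "xyz": [0, 0, 0], "claw": 3}
  ],
  "force": 20
}}

```text
t: 4.3
eef_pos: [0.46, 0.2223, 0.0278]
ee_rot: [3.141, 0.0, -2.773]
force: [-2.4, 1.3, 2.9]
width: 0.0441
gripper_force: 19.9
```

>>> {"op": "servo_tool", "data": {
  "targets": [
    {"angular": [0, 0, 0], "xyz": [0, 0, -1], "claw": 3},
    {"angular": [0, 0, 0], "xyz": [0, 0, -3], "claw": 3},
    {"angular": [0, 0, 0], "xyz": [0, 0, -4], "claw": 3},
    {"angular": [0, 0, 0], "xyz": [0, 0, -4], "claw": 3},
    {"angular": [0, 0, 0], "xyz": [0, 0, -4], "claw": 3},
    {"angular": [0, 0, 0], "xyz": [0, 0, -3], "claw": 3},
    {"angular": [0, 0, 8], "xyz": [0, 0, -1], "claw": 3},
    {"angular": [0, 0, 8], "xyz": [0, 0, 0], "claw": 3},
    {"angular": [0, 0, 7.7], "xyz": [0, 0, 0], "claw": 3},
    {"angular": [0, 0, 0], "xyz": [0, 0, 0], "claw": 3}
  ]
}}

```text
t: 5.3
eef_pos: [0.4595, 0.2216, 0.228]
ee_rot: [3.142, -0.0, 3.094]
force: [0.4, 0.1, -1.7]
width: 0.044
gripper_force: 20.0
```

```bash
python3 - <<'E'
from h import *
plan((.52,-.03,.23),(.491,-.279,.18),(.491,-.279,.114),step=4)
E
```

```text
at [0.4595 0.2216 0.228 ] [ 1.800e+02 -1.000e-02  1.773e+02]
(0.52, -0.03, 0.23) total [ -7.23 -24.85  -0.2 ] n 7 row [-1.033 -3.549 -0.029]
(0.491, -0.279, 0.18) total [  1.72 -25.01   5.  ] n 7 row [ 0.246 -3.573  0.714]
(0.491, -0.279, 0.114) total [-0.  -0.   6.6] n 2 row [-1.0e-03 -0.0e+00  3.3e+00]
```

>>> {"op": "servo_tool", "data": {
  "targets": [
    {"angular": [0, 0, 0], "xyz": [-1.03, -3.55, 0], "claw": 3},
    {"angular": [0, 0, 0], "xyz": [-1.03, -3.55, 0], "claw": 3},
    {"angular": [0, 0, 0], "xyz": [-1.03, -3.55, 0], "claw": 3},
    {"angular": [0, 0, 0], "xyz": [-1.03, -3.55, 0], "claw": 3},
    {"angular": [0, 0, 0], "xyz": [-1.03, -3.55, 0], "claw": 3},
    {"angular": [0, 0, 0], "xyz": [-1.03, -3.55, 0], "claw": 3},
    {"angular": [0, 0, 0], "xyz": [-1.03, -3.55, 0], "claw": 3},
    {"angular": [0, 0, 0], "xyz": [0.25, -3.57, 0.4], "claw": 3},
    {"angular": [0, 0, 0], "xyz": [0.25, -3.57, 0.4], "claw": 3},
    {"angular": [0, 0, 0], "xyz": [0.25, -3.57, 0.4], "claw": 3},
    {"angular": [0, 0, 0], "xyz": [0.25, -3.57, 0.4], "claw": 3},
    {"angular": [0, 0, 0], "xyz": [0.25, -3.57, 0.4], "claw": 3},
    {"angular": [0, 0, 0], "xyz": [0.25, -3.57, 0.4], "claw": 3},
    {"angular": [0, 0, 0], "xyz": [0.25, -3.57, 0.4], "claw": 3},
    {"angular": [0, 0, 0], "xyz": [0, 0, 1], "claw": 3},
    {"angular": [0, 0, 0], "xyz": [0, 0, 0], "claw": 3}
  ]
}}

```text
t: 6.9
eef_pos: [0.4906, -0.2787, 0.1879]
ee_rot: [3.141, -0.003, 3.097]
force: [-0.9, 1.2, -1.4]
width: 0.0439
gripper_force: 19.9
```

```bash
python3 - <<'E'
from h import *
plan((.491,-.279,.114))
a=grab('top','top2')['color'];b=grab('side','side2')['color']
A=cv2.resize(a[150:240,290:390],(500,450),interpolation=cv2.INTER_CUBIC)
d=pickle.load(open('side2.pkl','rb'));print(proj(d,(.49,-.28,.1)))
B=cv2.resize(b[200:300,230:330],(300,300),interpolation=cv2.INTER_CUBIC)
C=np.zeros((450,800,3),np.uint8);C[:,:500]=A;C[:300,500:]=B;cv2.imwrite('pics/c4.png',C)
E
```

```text
at [ 0.4906 -0.2787  0.1879] [179.94  -0.19 177.47]
(0.491, -0.279, 0.114) total [-0.07 -0.03  7.39] n 3 row [-0.023 -0.011  2.463]
[272.25055626 241.50912038]
```

View pics/c4.png

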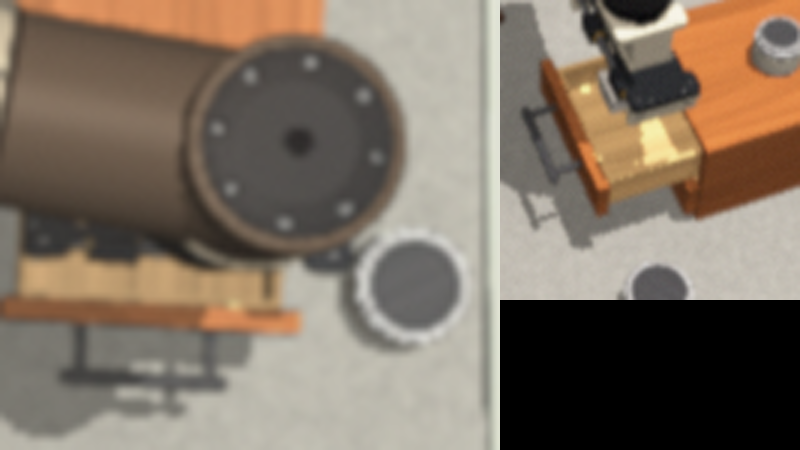

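The arm hangs over the open drawer (crop about (650,80)), with the gripper clear of the front panel and the carcass. I lower the tin gently.

>>> {"op": "servo_tool", "data": {
  "targets": [
    {"angular": [0, 0, 0], "xyz": [0, 0, 2], "claw": 3},
    {"angular": [0, 0, 0], "xyz": [0, 0, 2], "claw": 3},
    {"angular": [0, 0, 0], "xyz": [0, 0, 1.5], "claw": 3},
    {"angular": [0, 0, 0], "xyz": [0, 0, 1], "claw": 3},
    {"angular": [0, 0, 0], "xyz": [0, 0, 0.5], "claw": 3},
    {"angular": [0, 0, 0], "xyz": [0, 0, 0.3], "claw": 3},
    {"angular": [0, 0, 0], "xyz": [0, 0, 0], "claw": 3}
  ]
}}

```text
t: 7.7
eef_pos: [0.4924, -0.2781, 0.1168]
ee_rot: [-3.141, 0.0, 3.097]
force: [-0.1, 0.0, -0.8]
width: 0.0438
gripper_force: 19.9
```

>>> {"op": "servo_tool", "data": {
  "targets": [
    {"angular": [0, 0, 0], "xyz": [0, 0, 0.1], "claw": 3},
    {"angular": [0, 0, 0], "xyz": [0, 0, 0.1], "claw": 3},
    {"angular": [0, 0, 0], "xyz": [0, 0, 0.1], "claw": 3},
    {"angular": [0, 0, 0], "xyz": [0, 0, 0.05], "claw": 3},
    {"angular": [0, 0, 0], "xyz": [0, 0, 0], "claw": 3}
  ]
}}

```text
t: 8.2
eef_pos: [0.492, -0.2784, 0.1131]
ee_rot: [-3.142, 0.0, 3.097]
force: [0.2, -0.6, -2.2]
width: 0.0438
gripper_force: 19.9
```

>>> {"op": "servo_tool", "data": {
  "targets": [
    {"angular": [0, 0, 0], "xyz": [0, 0, 0.05], "claw": 3},
    {"angular": [0, 0, 0], "xyz": [0, 0, 0.05], "claw": 3},
    {"angular": [0, 0, 0], "xyz": [0, 0, 0], "claw": 3},
    {"angular": [0, 0, 0], "xyz": [0, 0, 0], "claw": 3}
  ]
}}

```text
t: 8.6
eef_pos: [0.4926, -0.2784, 0.1128]
ee_rot: [-3.141, 0.001, 3.097]
force: [-1.0, 2.2, 6.1]
width: 0.0437
gripper_force: 20.0
```

Contact with the drawer floor (6 N). Release and rise.

>>> {"op": "servo_tool", "data": {
  "targets": [
    {"angular": [0, 0, 0], "xyz": [0, 0, 0], "claw": 5.8},
    {"angular": [0, 0, 0], "xyz": [0, 0, 0], "claw": 5.8},
    {"angular": [0, 0, 0], "xyz": [0, 0, 0], "claw": 5.8},
    {"angular": [0, 0, 0], "xyz": [0, 0, 0], "claw": 5.8},
    {"angular": [0, 0, 0], "xyz": [0, 0, -1], "claw": 5.8},
    {"angular": [0, 0, 0], "xyz": [0, 0, -3], "claw": 5.8},
    {"angular": [0, 0, 0], "xyz": [0, 0, -4], "claw": 5.8},
    {"angular": [0, 0, 0], "xyz": [0, 0, -3], "claw": 5.8},
    {"angular": [0, 0, 0], "xyz": [0, 0, 0], "claw": 0}
  ]
}}

```text
t: 9.5
eef_pos: [0.4944, -0.2793, 0.2278]
ee_rot: [-3.139, 0.008, 3.097]
force: [1.0, 0.1, -0.4]
width: 0.054
gripper_force: 0.0
```

```bash
python3 - <<'E'
from h import *
plan((.345,-.270,.225),(.345,-.27,.122),(.36,-.2705,.122),(.49,-.2785,.122))
E
```

```text
at [ 0.4944 -0.2793  0.2278] [-179.85    0.47  177.47]
(0.345, -0.27, 0.225) total [14.96  0.27  0.15] n 5 row [2.993 0.054 0.031]
(0.345, -0.27, 0.122) total [ 0.08  0.03 10.3 ] n 4 row [0.021 0.007 2.575]
(0.36, -0.2705, 0.122) total [-1.5   0.02  0.01] n 1 row [-1.501  0.016  0.012]
(0.49, -0.2785, 0.122) total [-13.02  -0.23   0.11] n 5 row [-2.604 -0.045  0.022]
```

>>> {"op": "servo_tool", "data": {
  "targets": [
    {"angular": [0, 0, 0], "xyz": [3, 0.05, 0], "claw": 0},
    {"angular": [0, 0, 0], "xyz": [3, 0.05, 0], "claw": 0},
    {"angular": [0, 0, 0], "xyz": [3, 0.05, 0], "claw": 0},
    {"angular": [0, 0, 0], "xyz": [3, 0.05, 0], "claw": 0},
    {"angular": [0, 0, 0], "xyz": [3, 0.05, 0], "claw": 0},
    {"angular": [0, 0, 0], "xyz": [0, 0, 2.6], "claw": 0},
    {"angular": [0, 0, 0], "xyz": [0, 0, 2.6], "claw": 0},
    {"angular": [0, 0, 0], "xyz": [0, 0, 2.6], "claw": 0},
    {"angular": [0, 0, 0], "xyz": [0, 0, 2.6], "claw": 0},
    {"angular": [0, 0, 0], "xyz": [0, 0, 0], "claw": 0},
    {"angular": [0, 0, 0], "xyz": [0, 0, 0], "claw": 0}
  ]
}}

```text
t: 10.6
eef_pos: [0.3424, -0.2692, 0.1185]
ee_rot: [-3.141, -0.001, 3.097]
force: [0.7, -0.6, -0.1]
width: -0.0001
gripper_force: 0.0
```

```bash
python3 - <<'E'
from h import *
plan((.485,-.279,.122))
a=grab('top','top3')['color'];b=grab('side','side3')['color']
A=cv2.resize(a[165:250,285:385],(480,408),interpolation=cv2.INTER_CUBIC)
B=cv2.resize(b[200:285,220:300],(320,340),interpolation=cv2.INTER_CUBIC)
C=np.zeros((408,800,3),np.uint8);C[:,:480]=A;C[:340,480:]=B;cv2.imwrite('pics/c5.png',C)
E
```

```text
at [ 0.3424 -0.2692  0.1185] [-1.7999e+02 -5.0000e-02  1.7745e+02]
(0.485, -0.279, 0.122) total [-14.29  -0.34  -0.36] n 5 row [-2.859 -0.069 -0.072]
```

View pics/c5.png

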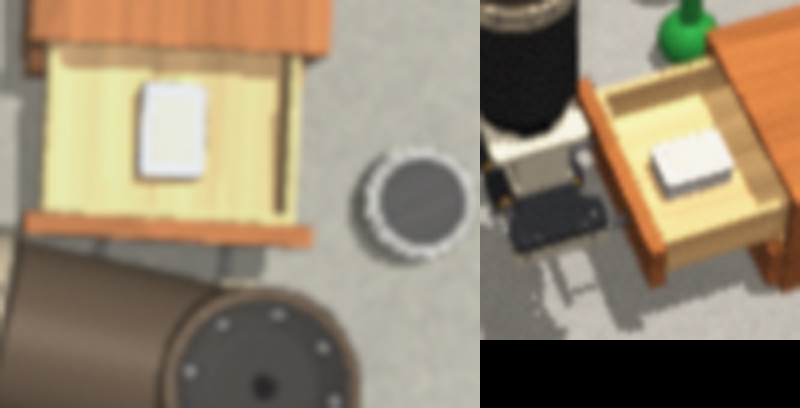

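The tin lies flat and square in the drawer (left crop (172,130)), and the closed gripper is in front of the handle. I push the drawer in.

>>> {"op": "servo_tool", "data": {
  "targets": [
    {"angular": [0, 0, 0], "xyz": [-0.8, 0, 0], "claw": 0},
    {"angular": [0, 0, 0], "xyz": [-0.8, 0, 0], "claw": 0},
    {"angular": [0, 0, 0], "xyz": [-0.5, 0, 0], "claw": 0},
    {"angular": [0, 0, 0], "xyz": [-0.5, 0, 0], "claw": 0},
    {"angular": [0, 0, 0], "xyz": [-0.5, 0, 0], "claw": 0},
    {"angular": [0, 0, 0], "xyz": [-0.7, 0, 0], "claw": 0},
    {"angular": [0, 0, 0], "xyz": [-0.7, 0, 0], "claw": 0},
    {"angular": [0, 0, 0], "xyz": [-0.8, 0, 0], "claw": 0},
    {"angular": [0, 0, 0], "xyz": [-0.8, 0, 0], "claw": 0},
    {"angular": [0, 0, 0], "xyz": [-0.8, 0, 0], "claw": 0},
    {"angular": [0, 0, 0], "xyz": [-0.8, 0, 0], "claw": 0},
    {"angular": [0, 0, 0], "xyz": [-0.8, 0, 0], "claw": 0},
    {"angular": [0, 0, 0], "xyz": [-0.8, 0, 0], "claw": 0},
    {"angular": [0, 0, 0], "xyz": [-0.8, 0, 0], "claw": 0},
    {"angular": [0, 0, 0], "xyz": [-0.8, 0, 0], "claw": 0},
    {"angular": [0, 0, 0], "xyz": [-0.7, 0, 0], "claw": 0},
    {"angular": [0, 0, 0], "xyz": [-0.5, 0, 0], "claw": 0}
  ]
}}

```text
t: 12.4
eef_pos: [0.464, -0.2746, 0.1181]
ee_rot: [-3.142, 0.0, 3.097]
force: [-1.0, 0.2, 0.2]
width: 0.0002
gripper_force: 0.6
```

>>> {"op": "servo_tool", "data": {
  "targets": [
    {"angular": [0, 0, 0], "xyz": [-0.4, 0, 0], "claw": 0},
    {"angular": [0, 0, 0], "xyz": [-0.4, 0, 0], "claw": 0},
    {"angular": [0, 0, 0], "xyz": [-0.3, 0, 0], "claw": 0},
    {"angular": [0, 0, 0], "xyz": [-0.2, 0, 0], "claw": 0},
    {"angular": [0, 0, 0], "xyz": [0, 0, 0], "claw": 0}
  ]
}}

```text
t: 12.9
eef_pos: [0.4766, -0.2751, 0.1182]
ee_rot: [-3.142, 0.001, 3.097]
force: [-0.0, -0.6, -0.0]
width: 0.0006
gripper_force: 0.0
```

>>> {"op": "servo_tool", "data": {
  "targets": [
    {"angular": [0, 0, 0], "xyz": [-0.2, 0, 0], "claw": 0},
    {"angular": [0, 0, 0], "xyz": [-0.2, 0, 0], "claw": 0},
    {"angular": [0, 0, 0], "xyz": [-0.2, 0, 0], "claw": 0},
    {"angular": [0, 0, 0], "xyz": [0, 0, 0], "claw": 0}
  ]
}}

```text
t: 13.3
eef_pos: [0.4814, -0.2753, 0.118]
ee_rot: [3.141, -0.002, 3.097]
force: [-4.8, 1.1, 3.4]
width: 0.0006
gripper_force: 2.2
```

>>> {"op": "servo_tool", "data": {
  "targets": [
    {"angular": [0, 0, 0], "xyz": [-0.15, 0, 0], "claw": 0},
    {"angular": [0, 0, 0], "xyz": [-0.1, 0, 0], "claw": 0},
    {"angular": [0, 0, 0], "xyz": [0, 0, 0], "claw": 0},
    {"angular": [0, 0, 0], "xyz": [0, 0, 0], "claw": 0}
  ]
}}

```text
t: 13.7
eef_pos: [0.4816, -0.2753, 0.1178]
ee_rot: [3.141, -0.006, 3.096]
force: [-11.7, 1.5, 8.5]
width: 0.0
gripper_force: 5.8
```

The drawer stopped at 0.4816 (predicted 0.482) with 12 N resistance, so it is shut. I back off and rise.

>>> {"op": "servo_tool", "data": {
  "targets": [
    {"angular": [0, 0, 0], "xyz": [0.6, 0, 0], "claw": 0},
    {"angular": [0, 0, 0], "xyz": [2, 0, 0], "claw": 0},
    {"angular": [0, 0, 0], "xyz": [1.5, 0, 0], "claw": 0},
    {"angular": [0, 0, 0], "xyz": [0, 0, -3], "claw": 0},
    {"angular": [0, 0, 0], "xyz": [0, 0, -4], "claw": 0},
    {"angular": [0, 0, 0], "xyz": [0, 0, -4], "claw": 5},
    {"angular": [0, 0, 0], "xyz": [0, 0, -2.5], "claw": 5},
    {"angular": [0, 0, 0], "xyz": [0, 0, 0], "claw": 5}
  ]
}}

```text
t: 14.5
eef_pos: [0.4457, -0.2744, 0.2576]
ee_rot: [-3.139, 0.008, 3.097]
force: [0.1, 0.6, -0.2]
width: 0.0188
gripper_force: 0.0
```

```bash
python3 - <<'E'
from h import *
plan((.5945,.0055,.20),(.5945,.0055,.093))
E
```

```text
at [ 0.4457 -0.2744  0.2576] [-179.87    0.48  177.47]
(0.5945, 0.0055, 0.2) total [-13.58  28.63   5.81] n 10 row [-1.358  2.863  0.581]
(0.5945, 0.0055, 0.093) total [ 0.09  0.02 10.7 ] n 4 row [0.022 0.006 2.675]
```

>>> {"op": "servo_tool", "data": {
  "targets": [
    {"angular": [0, 0, 0], "xyz": [-1.36, 2.86, 0.5], "claw": 5},
    {"angular": [0, 0, 0], "xyz": [-1.36, 2.86, 0.5], "claw": 5},
    {"angular": [0, 0, 0], "xyz": [-1.36, 2.86, 0.5], "claw": 5},
    {"angular": [0, 0, 0], "xyz": [-1.36, 2.86, 0.5], "claw": 5},
    {"angular": [0, 0, 0], "xyz": [-1.36, 2.86, 0.5], "claw": 5},
    {"angular": [0, 0, 0], "xyz": [-1.36, 2.86, 0.5], "claw": 5},
    {"angular": [0, 0, 0], "xyz": [-1.36, 2.86, 0.5], "claw": 5},
    {"angular": [0, 0, 0], "xyz": [-1.36, 2.86, 0.5], "claw": 5},
    {"angular": [0, 0, 0], "xyz": [-1.36, 2.86, 0.5], "claw": 5},
    {"angular": [0, 0, 0], "xyz": [-1.36, 2.86, 0.5], "claw": 5},
    {"angular": [0, 0, 0], "xyz": [0, 0, 0], "claw": 5},
    {"angular": [0, 0, 0], "xyz": [0, 0, 0], "claw": 5},
    {"angular": [0, 0, 0], "xyz": [0, 0, 0], "claw": 5}
  ]
}}

```text
t: 15.8
eef_pos: [0.592, 0.0056, 0.2028]
ee_rot: [-3.142, -0.0, 3.097]
force: [0.2, 0.2, -0.5]
width: 0.0499
gripper_force: 0.0
```

```bash
python3 - <<'E'
from h import *
plan((.5945,.0055,.093))
grab('top','top4');b=grab('side','side4')['color']
a=pickle.load(open('top4.pkl','rb'))['color']
A=cv2.resize(a[120:225,200:350],(480,336),interpolation=cv2.INTER_CUBIC)
B=cv2.resize(b[130:250,220:320],(320,384),interpolation=cv2.INTER_CUBIC)
C=np.zeros((384,800,3),np.uint8);C[:336,:480]=A;C[:,480:]=B;cv2.imwrite('pics/c6.png',C)
E
```

```text
at [0.592  0.0056 0.2028] [-1.8000e+02 -2.0000e-02  1.7742e+02]
(0.5945, 0.0055, 0.093) total [-2.500e-01  1.000e-02  1.098e+01] n 4 row [-6.300e-02  1.000e-03  2.744e+00]
```

View pics/c6.png

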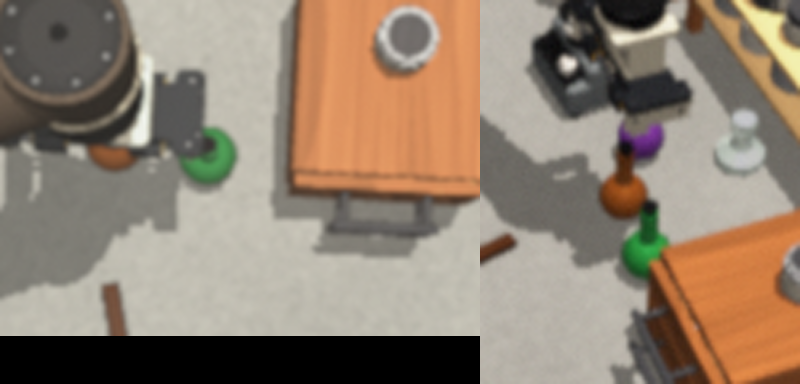

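Left crop: the drawer is shut (front flush at (385,185)). The gripper is over the amber flask, with the green one to the right. I descend to the upper neck, keeping the body above the green stopper.

>>> {"op": "servo_tool", "data": {
  "targets": [
    {"angular": [0, 0, 0], "xyz": [-0.25, 0, 1], "claw": 5},
    {"angular": [0, 0, 0], "xyz": [0, 0, 1.5], "claw": 5},
    {"angular": [0, 0, 0], "xyz": [0, 0, 1.5], "claw": 5},
    {"angular": [0, 0, 0], "xyz": [0, 0, 1.5], "claw": 5},
    {"angular": [0, 0, 0], "xyz": [0, 0, 1.5], "claw": 5},
    {"angular": [0, 0, 0], "xyz": [0, 0, 1.5], "claw": 5},
    {"angular": [0, 0, 0], "xyz": [0, 0, 1], "claw": 5},
    {"angular": [0, 0, 0], "xyz": [0, 0, 1], "claw": 5},
    {"angular": [0, 0, 0], "xyz": [0, 0, 0], "claw": 5},
    {"angular": [0, 0, 0], "xyz": [0, 0, 0], "claw": 5}
  ]
}}

```text
t: 16.9
eef_pos: [0.5951, 0.0058, 0.0982]
ee_rot: [-3.141, 0.0, 3.097]
force: [-0.0, -0.8, 0.2]
width: 0.0502
gripper_force: 0.0
```

>>> {"op": "servo_tool", "data": {
  "targets": [
    {"angular": [0, 0, 0], "xyz": [0, 0, 0], "claw": 1.5},
    {"angular": [0, 0, 0], "xyz": [0, 0, 0], "claw": 1.5},
    {"angular": [0, 0, 0], "xyz": [0, 0, 0], "claw": 1.5},
    {"angular": [0, 0, 0], "xyz": [0, 0, 0], "claw": 1.5},
    {"angular": [0, 0, 0], "xyz": [0, 0, 0], "claw": 1.5},
    {"angular": [0, 0, 0], "xyz": [0, 0, 0], "claw": 1.5}
  ],
  "force": 15
}}

```text
t: 17.5
eef_pos: [0.5951, 0.0059, 0.0983]
ee_rot: [3.142, 0.0, 3.097]
force: [-0.3, 0.1, 2.0]
width: 0.0231
gripper_force: 15.0
```

>>> {"op": "servo_tool", "data": {
  "targets": [
    {"angular": [0, 0, 0], "xyz": [0, 0, 0], "claw": 1.5},
    {"angular": [0, 0, 0], "xyz": [0, 0, -1], "claw": 1.5},
    {"angular": [0, 0, 0], "xyz": [0, 0, -3], "claw": 1.5},
    {"angular": [0, 0, 0], "xyz": [0, 0, -4], "claw": 1.5},
    {"angular": [0, 0, 0], "xyz": [0, 0, -4], "claw": 1.5},
    {"angular": [0, 0, 0], "xyz": [0, 0, -4], "claw": 1.5},
    {"angular": [0, 0, 0], "xyz": [0, 0, -3], "claw": 1.5},
    {"angular": [0, 0, 0], "xyz": [0, 0, -1], "claw": 1.5},
    {"angular": [0, 0, 0], "xyz": [0, 0, 0], "claw": 1.5},
    {"angular": [0, 0, 0], "xyz": [0, 0, 0], "claw": 1.5}
  ],
  "force": 40
}}

```text
t: 18.5
eef_pos: [0.594, 0.0059, 0.2965]
ee_rot: [-3.142, -0.002, 3.096]
force: [0.6, 0.4, -2.6]
width: 0.0221
gripper_force: 40.0
```

```bash
python3 - <<'E'
from h import *
plan((.6445,.252,.29),(.6445,.252,.23))
E
```

```text
at [0.594  0.0059 0.2965] [-1.8000e+02 -1.4000e-01  1.7741e+02]
(0.6445, 0.252, 0.29) total [-3.93 24.82  0.64] n 9 row [-0.437  2.757  0.071]
(0.6445, 0.252, 0.23) total [-0.01  0.    6.  ] n 2 row [-0.007  0.     3.   ]
```

>>> {"op": "servo_tool", "data": {
  "targets": [
    {"angular": [0, 0, 0], "xyz": [-0.2, 1.5, 0], "claw": 1.5},
    {"angular": [0, 0, 0], "xyz": [-0.4, 2.6, 0], "claw": 1.5},
    {"angular": [0, 0, 0], "xyz": [-0.4, 2.6, 0], "claw": 1.5},
    {"angular": [0, 0, 0], "xyz": [-0.4, 2.6, 0], "claw": 1.5},
    {"angular": [0, 0, 0], "xyz": [-0.4, 2.6, 0], "claw": 1.5},
    {"angular": [0, 0, 0], "xyz": [-0.4, 2.6, 0], "claw": 1.5},
    {"angular": [0, 0, 0], "xyz": [-0.4, 2.6, 0], "claw": 1.5},
    {"angular": [0, 0, 0], "xyz": [-0.4, 2.6, 0], "claw": 1.5},
    {"angular": [0, 0, 0], "xyz": [-0.4, 2.6, 0], "claw": 1.5},
    {"angular": [0, 0, 0], "xyz": [-0.5, 2.5, 0], "claw": 1.5},
    {"angular": [0, 0, 0], "xyz": [0, 0, 1.5], "claw": 1.5},
    {"angular": [0, 0, 0], "xyz": [0, 0, 1.5], "claw": 1.5},
    {"angular": [0, 0, 0], "xyz": [0, 0, 1.5], "claw": 1.5},
    {"angular": [0, 0, 0], "xyz": [0, 0, 0], "claw": 1.5},
    {"angular": [0, 0, 0], "xyz": [0, 0, 0], "claw": 1.5}
  ]
}}

```text
t: 20.0
eef_pos: [0.6449, 0.2522, 0.2523]
ee_rot: [-3.14, -0.001, 3.097]
force: [0.2, 0.6, -1.7]
width: 0.0223
gripper_force: 40.0
```

```bash
python3 - <<'E'
from h import *
plan((.6445,.252,.213))
grab('top','top5');d=grab('side','side5');b=d['color'];p=monitor.get_state()['eef_pos']
print(proj(d,p-[0,0,.0983]),proj(d,p-[0,0,.0663]),proj(d,(.6445,.252,.132)))
a=pickle.load(open('top5.pkl','rb'))['color']
A=cv2.resize(a[100:200,110:230],(400,334),interpolation=cv2.INTER_CUBIC)
B=cv2.resize(b[100:170,220:290],(400,400),interpolation=cv2.INTER_CUBIC)
C=np.zeros((400,800,3),np.uint8);C[:334,:400]=A;C[:,400:]=B;cv2.imwrite('pics/c7.png',C)
E
```

```text
at [0.6449 0.2522 0.2523] [-1.7992e+02 -7.0000e-02  1.7745e+02]
(0.6445, 0.252, 0.213) total [ 0.03 -0.02  3.93] n 2 row [ 0.015 -0.01   1.964]
[253.95473904 129.00044561] [254.01511902 123.11160331] [253.74834009 133.29599691]
```

View pics/c7.png

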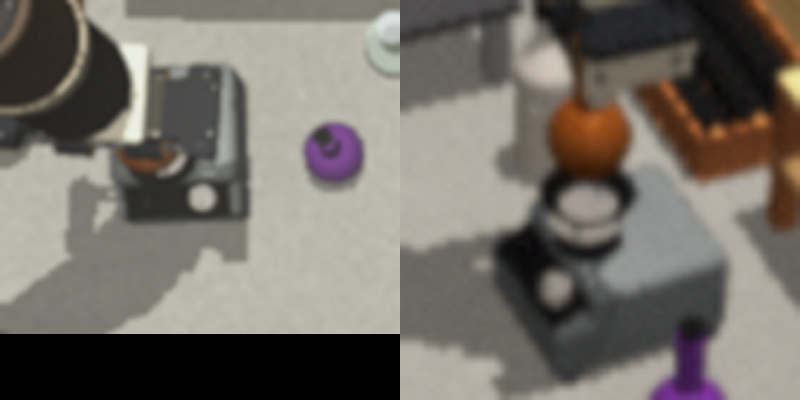

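The flask hangs above the ring: globe (590,137), rim (588,195) in the crop, aligned within 1 px. I lower it until contact.

>>> {"op": "servo_tool", "data": {
  "targets": [
    {"angular": [0, 0, 0], "xyz": [0, 0, 1], "claw": 1.5},
    {"angular": [0, 0, 0], "xyz": [0, 0, 1], "claw": 1.5},
    {"angular": [0, 0, 0], "xyz": [0, 0, 0.6], "claw": 1.5},
    {"angular": [0, 0, 0], "xyz": [0, 0, 0.4], "claw": 1.5},
    {"angular": [0, 0, 0], "xyz": [0, 0, 0.3], "claw": 1.5},
    {"angular": [0, 0, 0], "xyz": [0, 0, 0.2], "claw": 1.5},
    {"angular": [0, 0, 0], "xyz": [0, 0, 0.1], "claw": 1.5},
    {"angular": [0, 0, 0], "xyz": [0, 0, 0], "claw": 1.5},
    {"angular": [0, 0, 0], "xyz": [0, 0, 0], "claw": 1.5}
  ]
}}

```text
t: 21.0
eef_pos: [0.6451, 0.2519, 0.2174]
ee_rot: [3.141, 0.0, 3.097]
force: [0.0, -0.9, -2.1]
width: 0.0223
gripper_force: 40.0
```

>>> {"op": "servo_tool", "data": {
  "targets": [
    {"angular": [0, 0, 0], "xyz": [0, 0, 0.15], "claw": 1.5},
    {"angular": [0, 0, 0], "xyz": [0, 0, 0.15], "claw": 1.5},
    {"angular": [0, 0, 0], "xyz": [0, 0, 0.1], "claw": 1.5},
    {"angular": [0, 0, 0], "xyz": [0, 0, 0], "claw": 1.5},
    {"angular": [0, 0, 0], "xyz": [0, 0, 0], "claw": 1.5}
  ]
}}

```text
t: 21.5
eef_pos: [0.6453, 0.2522, 0.2137]
ee_rot: [3.141, 0.001, 3.097]
force: [-0.2, 2.1, 2.6]
width: 0.0222
gripper_force: 40.0
```

>>> {"op": "servo_tool", "data": {
  "targets": [
    {"angular": [0, 0, 0], "xyz": [0, 0.05, 0.1], "claw": 1.5},
    {"angular": [0, 0, 0], "xyz": [0, 0.05, 0.1], "claw": 1.5},
    {"angular": [0, 0, 0], "xyz": [0, 0, 0.1], "claw": 1.5},
    {"angular": [0, 0, 0], "xyz": [0, 0, 0], "claw": 1.5},
    {"angular": [0, 0, 0], "xyz": [0, 0, 0], "claw": 1.5}
  ]
}}

```text
t: 22.0
eef_pos: [0.6453, 0.2531, 0.2104]
ee_rot: [3.141, 0.001, 3.097]
force: [-0.0, 2.6, 5.1]
width: 0.0225
gripper_force: 40.0
```

>>> {"op": "servo_tool", "data": {
  "targets": [
    {"angular": [0, 0, 0], "xyz": [0, 0.05, 0.1], "claw": 1.5},
    {"angular": [0, 0, 0], "xyz": [0, 0.05, 0.1], "claw": 1.5},
    {"angular": [0, 0, 0], "xyz": [0, 0, 0.1], "claw": 1.5},
    {"angular": [0, 0, 0], "xyz": [0, 0, 0.1], "claw": 1.5},
    {"angular": [0, 0, 0], "xyz": [0, 0, 0], "claw": 1.5},
    {"angular": [0, 0, 0], "xyz": [0, 0, 0], "claw": 1.5}
  ]
}}

```text
t: 22.6
eef_pos: [0.6453, 0.2537, 0.207]
ee_rot: [-3.142, 0.001, 3.097]
force: [-1.4, 0.6, 8.7]
width: 0.0225
gripper_force: 40.0
```

>>> {"op": "servo_tool", "data": {
  "targets": [
    {"angular": [0, 0, 0], "xyz": [0, 0, 0.1], "claw": 1.5},
    {"angular": [0, 0, 0], "xyz": [0, 0, 0.08], "claw": 1.5},
    {"angular": [0, 0, 0], "xyz": [0, 0, 0], "claw": 1.5},
    {"angular": [0, 0, 0], "xyz": [0, 0, 0], "claw": 1.5},
    {"angular": [0, 0, 0], "xyz": [0, 0, 0], "claw": 1.5}
  ]
}}

```text
t: 23.1
eef_pos: [0.6454, 0.2537, 0.2056]
ee_rot: [3.142, 0.001, 3.097]
force: [-2.4, 0.8, 9.5]
width: 0.0223
gripper_force: 40.0
```

```bash
python3 - <<'E'
from h import *
fs=[]
b=grab('side','side6')['color'];a=grab('top','top6')['color']
for i in range(6): viewer.grab_frame('side'); fs.append(monitor.get_state()['force'])
print(np.mean(fs,0),monitor.get_state()['eef_pos'],np.std(fs,0))
A=cv2.resize(a[80:240,90:400],(480,248),interpolation=cv2.INTER_CUBIC)
B=cv2.resize(b[95:185,215:295],(320,360),interpolation=cv2.INTER_CUBIC)
C=np.zeros((360,800,3),np.uint8);C[:248,:480]=A;C[:,480:]=B;cv2.imwrite('pics/c8.png',C)
E
```

```text
[-2.08830881  0.10991533  9.68964105] [0.64536375 0.25367854 0.20551976] [0.67361257 0.3658473  0.36123936]
```

View pics/c8.png

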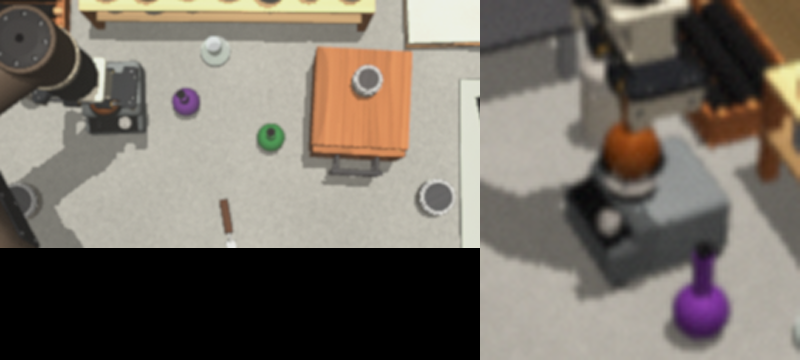

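The flask sits upright in the ring and the drawer is shut. The load is about 11.8 N, which puts the ring about 7.8 mm down. Handing in.

```bash
python3 -c "
from station import order
print(order.job_done())"
```

```text
the job is handed in; nothing more can be done
None
```

The job is handed in: the tin is in the fully shut top drawer, and the amber flask is seated upright in the mixer ring, its neck still gripped and the ring held about 7.8 mm down (estimated from the force reading).

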